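# Lift the bottle out of the dry-block heater and stand it to cool

### The job

Take the blue-capped bottle out of its deep well in the dry-block heater and stand it, wholly on the plate, on the square bare-metal cooling plate, keeping it upright all the way and setting it down gently, not dropping it. Leave the black plug in the other well, and do not disturb the flask or the jar.

Things in the scene. Friction and masses are not known exactly. Their poses are not given: they have to be found in the camera images.
- heater: Dry-block heater, fixed: white case 176 (x) x 222 (y) mm, 96 mm high, round a bare-metal block 152 x 196 mm whose top is 104 mm high. Origin at the centre of its underside, on the table; z up, control panel on its -x side. Two identical wells at its y = +47 and -47 mm, x = 0: one holds the bottle, the other the plug.
- well_a (a point): Centre of the mouth of the well at the heater's y = +47 mm, at block-top height (104 mm); axes as the heater's. Both wells: a finger trough, 133 mm along the heater's x, 61 mm along its y, 42 mm deep, with a round hole of 59 mm diameter in the middle of its floor, 52 mm deeper. Fingers fit beside the bottle only from above, in the trough, on its heater +x and -x sides.
- well_b (a point): Centre of the mouth of the other, identical well, at the heater's y = -47 mm; same height and axes as well_a.
- bottle_mid (a point): Centre, half-way up, of the bottle to move: clear screw bottle with a blue cap, 56 mm diameter, 100 mm tall, flat foot, z along its axis, about 0.17 kg (varies). The cap is 50 mm in diameter and is the top 26 mm of it. Starts upright on the well floor, foot 10 mm above the table, 1.5 mm free all round, cap top 6 mm above the block's top. Its turn about z has no meaning.
- plug_mid (a point): Centre, half-way up, of the black plug in the heater's other place: 56 mm diameter body 74 mm tall with a grey knob of 24 mm diameter on top, 90 mm tall in all, loose. Stays where it is.
- plate_top (a point): Centre of the top face of the cooling plate, 30 mm above the table: square bare-metal plate 150 x 150 mm on fins, fixed, flat on top; x and y axes along its sides, z up.
- flask_mid (a point): Centre, half-way up, of a loose clear conical flask, 81 mm diameter, 130 mm tall, a bystander.
- jar_mid (a point): Centre, half-way up, of a loose small white-capped jar, 45 mm diameter, 58 mm tall, a bystander.

How it is judged:
By the outcome, as a careful person would: the job done as asked, in the order asked, and still so for the second after the job is handed in, with the robot touching nothing.
It also fails if it takes over 42 s, if anything falls off the work surface, if the arm or the gripper's body presses on something with over 40 N, if the wrist force passes 120 N, or if a joint passes its speed limit or range.

### The arm

A 6-joint arm with a two-finger parallel gripper is mounted at the origin on a cart in front of the work surface, level with it; the furniture and walls round the work are solid. World frame = base frame: x ahead of the robot, y to its left, z up, the work surface at z = 0. Lengths are in m, angles in degrees, forces in N, time in s.
With the tool pointing down it reaches from about 0.4 to 0.825 m from the base axis. Payload 7 kg.
Tool frame: the origin (TCP) lies midway between the tips of the shut fingers; the grasp point (between the pads) lies 19 mm behind it; z points along the fingers, y is the line along which they close (so a half turn about z gives the same grasp; the last joint's range is limited). The gripper opens to 88 mm and grips with 3 to 60 N. Pads are 19 mm wide; open, the fingers measure 130 mm over their backs; the gripper's body (78 mm by 193 mm) begins 47 mm behind the grasp point.
Start: joints at [80.506, 20.546, 0.682, 0, -70.136, -16.507], TCP at [0.296, 0.607, 0.227] pointing down, gripper open.
Joint ranges: [-176.03, 176.03], [-82.01, 121.73], [-58.28, 71.71], [-173.87, 95.51], [-174.79, -0.11], [-173.66, 173.66]. Speed limits (degrees/s): [136.94, 136.94, 172.46, 180, 180, 180].

### API

Orientations are given as [roll, pitch, yaw] about the fixed x, y, z axes, in that order (R = Rz(yaw) Ry(pitch) Rx(roll)).
In Python, from plant import r gives the robot as it stands.
- The arm moves only by the tool drive_tool, never from a script. Its argument "commands" is a list of rows, each an object of numbers: "hand": the closure, from 0 (fully open) to 1 (shut); "tx", "ty", "tz": the shift along the world's x, y, z scaled (see below); "turn": the turn about the world's z scaled (see below). A call has 1 to 10 rows; each row is the pose to reach, as a shift and turn from the pose commanded when the call began; what a row does not reach only later rows make up. The controller multiplies each number of a shift by 0.6 m and each number of a turn by 90 degrees. A row lasts 1/10 s, in which the tool goes at most 50 mm and 8.59 degrees, less where a joint would pass 70% of its speed; a pose out of reach is approached as far as the arm can. A call with a number of a shift or a turn outside -1 to 1 is refused whole. A call with a gripper value outside its range is refused whole. The fingers move at their own pace and stop on an object; "grip_force" is the grip in N (left out, the last holds). Time passes only in rows, so rows that repeat a pose let the fingers close. It gives the time, the measured TCP pose, the force, the opening and the grip force at its end, in the units of the state.
- r.get_state(): the state, without advancing time (a new reading comes with each control period).
- r.capture(name): name is "scene" or "top" or "wrist"; returns a dict with "frame" (420x560x3 uint8, red, green, blue), "fx", "fy", "cx", "cy" (pixels), "world_from_camera" (4x4, takes a point from camera to world coordinates); the wrist camera has in their place "T_tool_cam" (4x4, takes a point from camera to tool coordinates, whose origin is the TCP and whose axes are the flange's). Camera axes: x right, y down, z forward; pixel columns grow to the right and rows downward; lengths in m; the calibration is good to about 2 mm. A picture is of the moment at which its call begins: read the wrist's pose just before it. There is no depth.
- r.close_job(): hands the job in; it is judged then, once.
Trained networks look in the newest picture that a camera, given by its name, has taken for a name from the list of things; names that differ only in an ending like _2 or _b are one class to them, and where a whole thing is asked for, a point or a joint stands for the part that bears it (a point fixed in the world has none). Each returns a list of dicts, best first, with "score" (0 to 1); they miss things now and then, are a little off and sometimes report something else, mostly with a low value. They report only what shows in the picture. A call takes as long as a camera call.
- r.trace(label, camera): "pixels" (420x560 bool, what is visible of it) and "extent" ([left, top, right, bottom] in pixels, round what is visible of it).
The state is a dict: "time_s": time; "joints": joint angles; "qd": joint speeds; "joint_torque": joint torques, N m; "tcp_pos": TCP position; "eef_rot": TCP orientation; "contact_force": force on the tool from outside, world axes, zero at the start; "moment": the same for the moment, N m; "gripper_width": finger opening in m; "gripper_force": force on a finger pad.
Only numpy, scipy, OpenCV 4.12 (cv2) and the standard library are available. Lean on these libraries where they do the work, as an engineer would, in place of code of your own. Each camera call takes 0.05 s, during which the arm holds its last target. There are 200 camera calls.

## Working session

There is one attempt and no reset: what is moved stays moved. The work goes in short steps, Python scripts to look and compute and a tool call to move; the robot and the scene stay as the last step left them, time stands still between calls to the robot, and variables do not carry over. Pictures are saved under pics/ and viewed, at most 10 in all, crops included, and the job is handed in when it is done.

Besides the shell and the picture viewer there is one more tool, called after "Emit:" as a command line: name --argument value ..., lists and objects as JSON in quotes. drive_tool: Moves the arm, as the interface text tells. Its arguments: {"type":"object","properties":{"commands":{"type":"array"},"grip_force":{"type":"number"}},"required":["commands"]}

```bash
mkdir -p pics; ls
cat > h.py <<'E'
import numpy as np, cv2
from plant import r
from scipy.spatial.transform import Rotation as R
def cap(n):
    s=r.get_state(); c=r.capture(n)
    if 'world_from_camera' in c: T=np.array(c['world_from_camera'])
    else:
        W=np.eye(4); W[:3,:3]=R.from_euler('xyz',s['eef_rot'],degrees=True).as_matrix(); W[:3,3]=s['tcp_pos']
        T=W@np.array(c['T_tool_cam'])
    c['T']=T; return c
def save(c,n): cv2.imwrite('pics/'+n,c['frame'][:,:,::-1])
def ray(c,u,v):
    d=c['T'][:3,:3]@np.array([(u-c['cx'])/c['fx'],(v-c['cy'])/c['fy'],1]); return c['T'][:3,3],d/np.linalg.norm(d)
def atz(c,u,v,z):
    o,d=ray(c,u,v); return o+d*(z-o[2])/d[2]
def proj(c,p):
    q=np.linalg.inv(c['T'])@np.append(p,1); return [c['fx']*q[0]/q[2]+c['cx'],c['fy']*q[1]/q[2]+c['cy']]
def tri(rs):
    A=0;b=0
    for o,d in rs:
        M=np.eye(3)-np.outer(d,d); A=A+M; b=b+M@o
    return np.linalg.solve(A,b)
E
python3 - <<'E'
from h import *
s=r.get_state(); print(s)
ims=[]
for n in('scene','top','wrist'):
    c=cap(n); save(c,n+'0.png'); print(n,c['T'].round(3).tolist(),c['fx'])
    for l in('heater','bottle_mid','plug_mid','plate_top','flask_mid','jar_mid'):
        for d in r.trace(l,n)[:2]:
            m=d['pixels']; ys,xs=np.nonzero(m)
            print(n,l,round(d['score'],2),np.round(d['extent']),m.sum(), (xs.mean().round(1),ys.mean().round(1)) if len(xs) else '')
E
```

```text
pics
{'time_s': 0.0, 'joints': array([ 8.05071499e+01,  2.05897406e+01,  6.33156307e-01, -1.82374466e-02,
       -7.01347345e+01, -1.65075238e+01]), 'qd': array([-0.04667126,  0.06495606, -0.0634048 , -0.09163769, -0.07965726,
        0.13332956]), 'joint_torque': array([-7.61769461e-04, -5.82721603e+01,  2.93061626e+01,  6.99701920e+00,
        6.94390954e-03, -1.63977584e-04]), 'tcp_pos': array([0.29571945, 0.60623555, 0.22564303]), 'eef_rot': array([ 1.79907573e+02, -9.51193430e-03, -2.60065771e+01]), 'contact_force': array([-0.19726647,  0.39484808, -0.25471789]), 'moment': array([-0.0873532 , -0.00285871,  0.00787824]), 'gripper_force': 0.0, 'gripper_width': 0.08742795796135062}
scene [[0.577, -0.523, 0.627, -0.212], [-0.816, -0.389, 0.427, -0.502], [0.021, -0.758, -0.651, 0.858], [0.0, 0.0, 0.0, 1.0]] 413.9483461241234
scene heater 0.76 [208. 167. 303. 246.] 4271 (np.float64(256.4), np.float64(206.8))
scene bottle_mid 0.7 [235. 178. 249. 198.] 292 (np.float64(241.6), np.float64(189.3))
scene plug_mid 0.48 [257. 195. 281. 211.] 213 (np.float64(267.9), np.float64(203.5))
scene pl
[... 330 characters left out ...]
4, -0.989, 1.762], [0.0, 0.0, 0.0, 1.0]] 504.49899144059566
top heater 0.83 [217. 178. 289. 234.] 3157 (np.float64(252.6), np.float64(205.7))
top bottle_mid 0.49 [228. 200. 247. 214.] 234 (np.float64(238.5), np.float64(206.2))
top plug_mid 0.6 [260. 194. 277. 215.] 237 (np.float64(266.6), np.float64(204.6))
top plate_top 0.79 [330. 191. 379. 242.] 1800 (np.float64(351.4), np.float64(217.4))
top flask_mid 0.88 [154. 205. 176. 226.] 447 (np.float64(165.5), np.float64(212.9))
top jar_mid 0.57 [408. 203. 425. 219.] 193 (np.float64(414.7), np.float64(210.9))
wrist [[-0.439, -0.863, -0.25, 0.364], [-0.899, 0.422, 0.122, 0.573], [0.001, 0.278, -0.961, 0.384], [0.0, 0.0, 0.0, 1.0]] 348.8505575724325
```

Run:
```python
import cv2,numpy as np
a=cv2.imread('pics/scene0.png')[130:340,140:470]; b=cv2.imread('pics/top0.png')[160:260,140:440]
a=cv2.resize(a,None,fx=2.3,fy=2.3,interpolation=2)[:,:760]; cv2.imwrite('pics/a.png',a)
cv2.imwrite('pics/b.png',cv2.resize(b,None,fx=2.6,fy=2.6,interpolation=2))
from h import *
cs,ct=cap('scene'),cap('top')
def cen(l,n):
    m=r.trace(l,n)[0]['pixels']; ys,xs=np.nonzero(m); return xs.mean(),ys.mean()
for l,z in(('heater',.1),('bottle_mid',.104),('plug_mid',.1),('plate_top',.03),('flask_mid',.065),('jar_mid',.03)):
    a,b=cen(l,'scene'),cen(l,'top')
    print(l,atz(cs,*a,z).round(3),atz(ct,*b,z).round(3),tri([ray(cs,*a),ray(ct,*b)]).round(3))
```

```text
heater [0.482 0.054 0.1  ] [0.525 0.091 0.1  ] [0.533 0.095 0.044]
bottle_mid [0.516 0.138 0.104] [0.523 0.139 0.104] [0.522 0.141 0.099]
plug_mid [0.511 0.037 0.1  ] [0.532 0.048 0.1  ] [0.533 0.051 0.079]Traceback (most recent call last):
  File "<stdin>", line 10, in <module>
  File "<stdin>", line 8, in cen
IndexError: list index out of range
```

View pics/a.png

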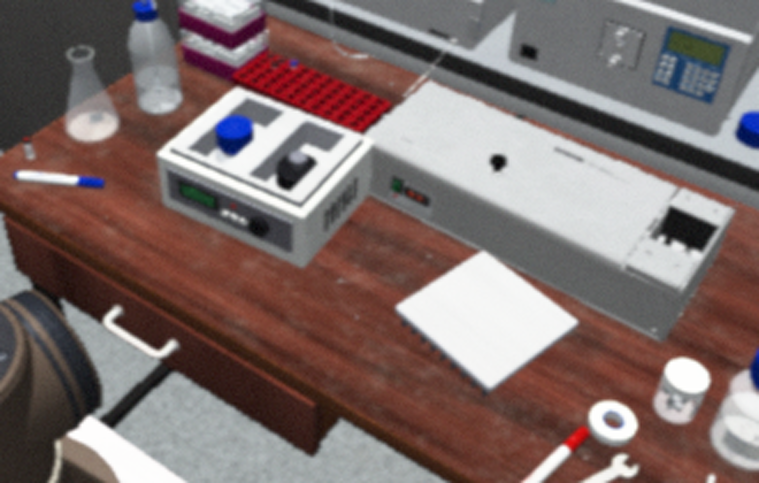

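View pics/b.png

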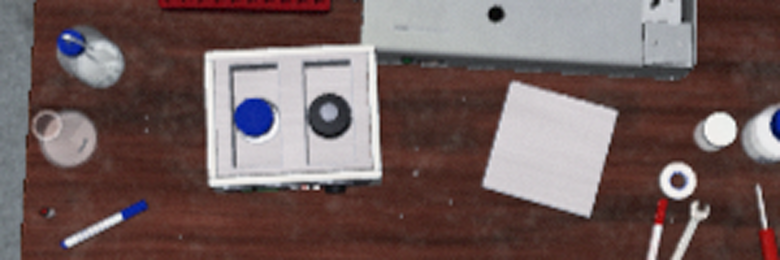

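The scene crop shows the blue-capped bottle in the heater's +y (left) well, crop px (235,133), and the plug at (297,165). The plate is at (487,318), turned about 13°. The top view agrees: cap (256,117), plate (550,150). The flask and jar are both clear of the path. I'll move above the heater to look from close by.

Emit:
drive_tool --commands '[{"tz": 0.08}, {"tx": 0.05, "ty": -0.1, "tz": 0.15, "turn": -0.1}, {"tx": 0.1, "ty": -0.18, "tz": 0.15, "turn": -0.2}, {"tx": 0.15, "ty": -0.26, "tz": 0.15, "turn": -0.3}, {"tx": 0.19, "ty": -0.34, "tz": 0.15, "turn": -0.4}, {"tx": 0.23, "ty": -0.42, "tz": 0.15, "turn": -0.5}, {"tx": 0.28, "ty": -0.5, "tz": 0.15, "turn": -0.6}, {"tx": 0.32, "ty": -0.58, "tz": 0.15, "turn": -0.71}, {"tx": 0.36, "ty": -0.66, "tz": 0.15, "turn": -0.71}, {"tx": 0.37, "ty": -0.74, "tz": 0.15, "turn": -0.71}]' --grip_force 25

```text
invalid input
```

Emit:
drive_tool --commands '[{"tz": 0.0, "ty": -0.04, "hand": 0.2}, {"ty": -0.04, "hand": 0.2}, {"ty": -0.04, "hand": 0.2}, {"ty": -0.04, "hand": 0.2}, {"ty": -0.04, "hand": 0.2}]'

```text
invalid input
```

Run:
```python
from h import *
s=r.get_state(); print(s['tcp_pos'],s['eef_rot'],s['gripper_width'],s['joints'].round(1))
c=cap('wrist'); save(c,'w1.png'); print(c['T'].round(3).tolist())
np.save('w1.npy',c['T'])
for l in('heater','bottle_mid','plug_mid','plate_top'):
    for d in r.trace(l,'wrist')[:2]:
        m=d['pixels']; ys,xs=np.nonzero(m)
        print(l,round(d['score'],2),np.round(d['extent']),m.sum(), (xs.mean().round(1),ys.mean().round(1)))
        if l=='bottle_mid': print(atz(c,xs.mean(),ys.mean(),.11))
# plate + cap in scene/top
cs,ct=cap('scene'),cap('top'); save(ct,'top1.png'); save(cs,'scene1.png')
for l in('plate_top','bottle_mid','jar_mid','flask_mid'):
  for n,cc in(('scene',cs),('top',ct)):
    for d in r.trace(l,n)[:1]:
        m=d['pixels'].astype(np.uint8); ct_,_=cv2.findContours(m,0,2); k=max(ct_,key=cv2.contourArea)
        b=cv2.boxPoints(cv2.minAreaRect(k)); z={'plate_top':.03,'bottle_mid':.11,'jar_mid':.03,'flask_mid':.065}[l]
        cen=k[:,0].mean(0); mu=cv2.moments(k); q=(mu['m10']/mu['m00'],mu['m01']/mu['m00'])
        print(l,n,round(d['score'],2),atz(cc,*q,z).round(3))
        if l=='plate_top':
            P=np.array([atz(cc,*p[0],z)[:2] for p in k]).astype(np.float32); print(cv2.minAreaRect(P))
```

```text
[0.29590851 0.60667344 0.22654935] [-1.79999556e+02  7.68781428e-04 -2.60014327e+01] 0.08782143397909978 [ 80.5  20.5   0.7  -0.  -70.1 -16.5]
[[-0.439, -0.863, -0.25, 0.364], [-0.899, 0.422, 0.121, 0.573], [0.001, 0.278, -0.961, 0.384], [0.0, 0.0, 0.0, 1.0]]
plate_top scene 0.6 [ 0.495 -0.25   0.03 ]
((0.4982753098011017, -0.2464393675327301), (0.15406392514705658, 0.16159588098526), 75.07372283935547)
plate_top top 0.75 [ 0.501 -0.245  0.03 ]
((0.5020005702972412, -0.24565410614013672), (0.15500539541244507, 0.1519227921962738), 75.1368179321289)
bottle_mid scene 0.5 [0.512 0.132 0.11 ]
bottle_mid top 0.71 [0.522 0.138 0.11 ]
jar_mid top 0.58 [ 0.529 -0.467  0.03 ]
flask_mid scene 0.76 [0.493 0.381 0.065]
flask_mid top 0.56 [0.501 0.389 0.065]
```

View pics/w1.png

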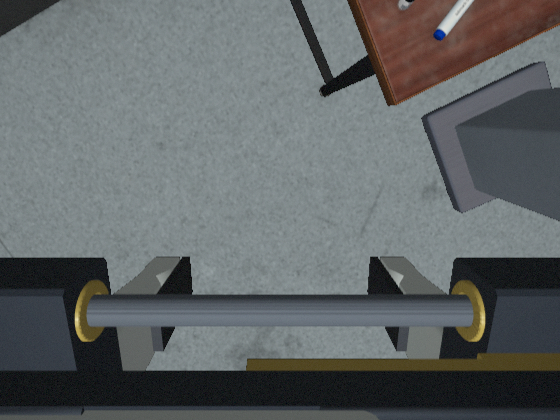

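The wrist picture shows only the floor and the fingers, because both moves were refused and the arm hasn't moved. I'll retry with all keys in each row.

Emit:
drive_tool --commands '[{"hand": 0.2, "tx": 0, "ty": 0, "tz": 0.08, "turn": 0}, {"hand": 0.2, "tx": 0.05, "ty": -0.1, "tz": 0.15, "turn": -0.1}, {"hand": 0.2, "tx": 0.1, "ty": -0.18, "tz": 0.15, "turn": -0.2}, {"hand": 0.2, "tx": 0.15, "ty": -0.26, "tz": 0.15, "turn": -0.3}, {"hand": 0.2, "tx": 0.19, "ty": -0.34, "tz": 0.15, "turn": -0.4}, {"hand": 0.2, "tx": 0.23, "ty": -0.42, "tz": 0.15, "turn": -0.5}, {"hand": 0.2, "tx": 0.28, "ty": -0.5, "tz": 0.15, "turn": -0.6}, {"hand": 0.2, "tx": 0.32, "ty": -0.58, "tz": 0.15, "turn": -0.71}, {"hand": 0.2, "tx": 0.37, "ty": -0.66, "tz": 0.15, "turn": -0.71}, {"hand": 0.2, "tx": 0.37, "ty": -0.74, "tz": 0.15, "turn": -0.71}]' --grip_force 25

```text
time_s: 3.25
tcp_pos: [0.5022, 0.2155, 0.3165]
eef_rot: [-180.0, 0.0, -90.0]
contact_force: [1.2, -1.1, -0.1]
gripper_width: 0.0704
gripper_force: 0.0
```

Emit:
drive_tool --commands '[{"hand": 0.2, "tx": 0, "ty": -0.04, "tz": 0, "turn": 0}, {"hand": 0.2, "tx": 0, "ty": -0.04, "tz": 0, "turn": 0}, {"hand": 0.2, "tx": 0, "ty": -0.04, "tz": 0, "turn": 0}, {"hand": 0.2, "tx": 0, "ty": -0.04, "tz": 0, "turn": 0}]'

```text
time_s: 3.65
tcp_pos: [0.5011, 0.1937, 0.3166]
eef_rot: [-180.0, 0.0, -89.9]
contact_force: [-0.5, -0.2, -0.6]
gripper_width: 0.0703
gripper_force: 0.0
```

```bash
cat > look.py <<'E'
from h import *
import sys
s=r.get_state(); print(s['tcp_pos'].round(4),s['eef_rot'].round(2),s['gripper_width'],s['time_s'])
c=cap('wrist'); save(c,sys.argv[1]+'.png'); np.save(sys.argv[1]+'.npy',c['T'])
out={}
for l in('heater','bottle_mid','plug_mid'):
    for d in r.trace(l,'wrist')[:1]:
        m=d['pixels']; ys,xs=np.nonzero(m)
        print(l,round(d['score'],2),np.round(d['extent']),m.sum(),(xs.mean().round(1),ys.mean().round(1)))
E
python3 look.py w2
```

```text
[0.5011 0.1937 0.3166] [-1.7999e+02  1.0000e-02 -8.9880e+01] 0.07031384927808049 3.65
heater 0.63 [152.   2. 340. 203.] 29189 (np.float64(250.3), np.float64(96.8))
bottle_mid 0.6 [231. 112. 281. 165.] 2048 (np.float64(256.2), np.float64(138.6))
plug_mid 0.66 [216.  17. 275.  76.] 2574 (np.float64(247.5), np.float64(44.9))
```

View pics/w2.png

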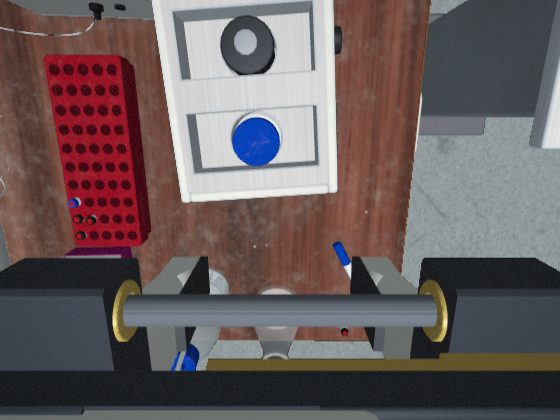

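The cap is at px (256,138) and the plug at (247,45), with the image's up direction along world −y. The trough runs about parallel to the image's horizontal. Next I'll locate the cap and the heater's turn from the trough edges.

```bash
cat > cap.py <<'E'
from h import *
def blue(c,box=None):
    hsv=cv2.cvtColor(c['frame'],cv2.COLOR_RGB2HSV); m=cv2.inRange(hsv,(105,130,60),(130,255,255))
    k=max(cv2.findContours(m[:250],0,2)[0],key=cv2.contourArea); return cv2.fitEllipse(k)
E
python3 - <<'E'
from cap import *
c=cap('wrist'); e=blue(c); print(e, atz(c,*e[0],.11))
ct=cap('top'); o=[]
for d in r.trace('bottle_mid','top')[:1]:
    ys,xs=np.nonzero(d['pixels']); q=(xs.mean(),ys.mean()); print('top',atz(ct,*q,.11),'tri',tri([ray(c,*e[0]),ray(ct,*q)]))
g=cv2.cvtColor(c['frame'],cv2.COLOR_RGB2GRAY)
L=cv2.createLineSegmentDetector().detect(g[:215,:360])[0][:,0]
for x in L:
    a=atz(c,x[0],x[1],.1);b=atz(c,x[2],x[3],.1)
    if np.hypot(*(a-b)[:2])>.05:
        an=np.degrees(np.arctan2(*(b-a)[[1,0]]))%90; print(x.round(),a[:2].round(3),b[:2].round(3),(an if an<45 else an-90).round(1))
for l,z in(('heater',.1),):
    ys,xs=np.nonzero(r.trace(l,'wrist')[0]['pixels'])
E
```

```text
((255.53538513183594, 141.01551818847656), (46.36790466308594, 47.407649993896484), 175.54762268066406) [0.52593396 0.14282427 0.11      ]
top [0.52023526 0.13779793 0.11      ] tri [0.53150961 0.14634161 0.03372727]
[151.   0. 181. 202.] [0.623 0.013] [0.61  0.209] 4.0
[337. 189. 333.   1.] [0.439 0.195] [0.452 0.013] 3.9
[184. 202. 334. 192.] [0.606 0.209] [0.441 0.198] 4.0
[311.  69. 308.   8.] [0.471 0.074] [0.474 0.02 ] 4.0
[182.  19. 190.  78.] [0.595 0.029] [0.591 0.082] 4.1
[195. 113. 202. 167.] [0.589 0.116] [0.585 0.171] 3.9
[314. 158. 312. 106.] [0.465 0.161] [0.468 0.108] 3.9
[312.   1. 315.  69.] [0.471 0.013] [0.467 0.074] 4.1
[181.  79. 172.  12.] [0.601 0.083] [0.605 0.023] 3.8
[193. 173. 186. 114.] [0.594 0.177] [0.598 0.117] 3.8
[316. 104. 318. 164.] [0.464 0.107] [0.46  0.168] 4.2
[317. 165. 266. 168.] [0.462 0.168] [0.516 0.172] 3.9
[255. 169. 195. 173.] [0.528 0.173] [0.592 0.177] 4.0
[256. 107. 316. 103.] [0.526 0.11 ] [0.465 0.106] 3.6
[172.  10. 309.   0.] [0.604 0.021] [0.474 0.013] 3.7
[133.  63. 143. 162.] [0.647 0.068] [0.647 0.166] 0.1
[ 62.  54. 116.  54.] [0.716 0.06 ] [0.663 0.06 ] 0.1
[137. 213. 119.  57.] [0.66  0.223] [0.66  0.062] 0.1
[323.   1. 329. 189.] [0.46  0.013] [0.447 0.195] 4.1
[188. 198. 159.   0.] [0.602 0.205] [0.616 0.013] 4.1
[324. 185. 193. 194.] [0.452 0.19 ] [0.596 0.2  ] 3.9
```

Emit:
drive_tool --commands '[{"hand": 0.2, "tx": 0.042, "ty": -0.03, "tz": -0.1, "turn": 0.044}, {"hand": 0.2, "tx": 0.042, "ty": -0.03, "tz": -0.1, "turn": 0.044}, {"hand": 0.2, "tx": 0.042, "ty": -0.03, "tz": -0.1, "turn": 0.044}, {"hand": 0.2, "tx": 0.042, "ty": -0.03, "tz": -0.1, "turn": 0.044}, {"hand": 0.2, "tx": 0.042, "ty": -0.03, "tz": -0.1, "turn": 0.044}]'

```text
time_s: 4.55
tcp_pos: [0.5268, 0.1758, 0.2581]
eef_rot: [-179.9, 0.1, -85.9]
contact_force: [0.2, 0.4, -0.4]
gripper_width: 0.0703
gripper_force: 0.0
```

Run:
```python
from cap import *
s=r.get_state(); print(s['tcp_pos'].round(4),s['eef_rot'].round(2),s['time_s'],s['joints'].round(1))
c=cap('wrist'); save(c,'w3.png'); e=blue(c); print(e, atz(c,*e[0],.11))
T=np.load('w2.npy'); c2=dict(c,T=T)
print('tri',tri([ray(c,*e[0]),ray(c2,255.5,141.0)]))
g=cv2.cvtColor(c['frame'],cv2.COLOR_RGB2GRAY)
L=cv2.createLineSegmentDetector().detect(g[:260,:])[0][:,0]
for x in L:
    a=atz(c,x[0],x[1],.104);b=atz(c,x[2],x[3],.104)
    if np.hypot(*(a-b)[:2])>.04:
        an=np.degrees(np.arctan2(*(b-a)[[1,0]]))%90; print(x.round(),a[:2].round(3),b[:2].round(3),(an if an<45 else an-90).round(1))
```

```text
[0.5268 0.1758 0.2581] [-1.7988e+02  5.0000e-02 -8.5920e+01] 4.55 [ 38.7   8.1 -11.9   0.  -69.9 -34.6]
((283.1316223144531, 166.098388671875), (53.822784423828125, 56.25271224975586), 173.24893188476562) [0.52664549 0.14219639 0.11      ]
tri [0.5265589  0.14296991 0.10447854]
[374. 179. 388.   0.] [0.444 0.149] [0.454 0.007] 4.0
[174.   0. 191. 226.] [0.622 0.019] [0.609 0.205] 4.1
[370. 226. 374. 180.] [0.441 0.193] [0.444 0.149] 3.9
[193. 228. 361. 229.] [0.607 0.207] [0.45  0.196] 3.9
[207.  19. 211.  89.] [0.596 0.03 ] [0.592 0.083] 4.2
[213. 129. 216. 188.] [0.59  0.116] [0.586 0.167] 4.0
[350.  88. 354.  19.] [0.475 0.074] [0.479 0.022] 4.0
[434. 257. 534. 257.] [0.375 0.22 ] [0.279 0.213] 4.1
[345. 188. 348. 131.] [0.469 0.159] [0.473 0.108] 4.1
[357. 131. 353. 198.] [0.465 0.108] [0.461 0.168] 4.3
[202.  89. 197.   8.] [0.6   0.083] [0.604 0.023] 3.9
[364.   7. 360.  89.] [0.472 0.013] [0.467 0.074] 4.1
[208. 198. 204. 129.] [0.593 0.177] [0.597 0.116] 3.7
[461. 136. 435. 256.] [0.374 0.106] [0.374 0.219] -0.1
[217. 189. 264. 189.] [0.585 0.168] [0.542 0.165] 4.0
[267.  21.
[... 158 characters left out ...]
8.   8. 366.   7.] [0.603 0.023] [0.471 0.013] 4.1
[353. 198. 307. 198.] [0.46  0.168] [0.503 0.171] 4.0
[256. 198. 208. 198.] [0.55  0.174] [0.593 0.177] 4.2
[144.  62. 148. 169.] [0.647 0.065] [0.647 0.155] 0.1
[148. 171. 151. 249.] [0.647 0.156] [0.647 0.231] 0.1
[515. 143. 462. 136.] [0.326 0.109] [0.373 0.106] -3.1
[ 44.  46. 118.  52.] [0.728 0.059] [0.668 0.059] -0.3
[139. 258. 130.  56.] [0.659 0.241] [0.659 0.062] 0.1
[199. 226. 183.   1.] [0.601 0.204] [0.615 0.018] 4.1
[378.   1. 362. 226.] [0.462 0.008] [0.449 0.193] 4.0
[213.  89. 263.  89.] [0.59  0.082] [0.548 0.079] 4.0
[357. 221. 204. 220.] [0.454 0.189] [0.596 0.199] 3.8
[299.  89. 348.  88.] [0.518 0.077] [0.477 0.074] 4.8
```

View pics/w3.png

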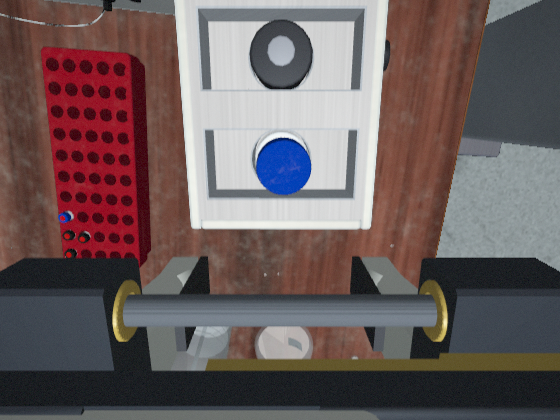

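The trough centre works out at about (0.528, 0.142) and the cap at (0.527, 0.142), with the heater turned +4°. Cap px is (283,166). Two views put its top at about 0.105 to 0.11 m, which agrees with the text.

Emit:
drive_tool --commands '[{"hand": 0.2, "tx": 0.001, "ty": -0.056, "tz": 0, "turn": 0}, {"hand": 0.2, "tx": 0.001, "ty": -0.056, "tz": -0.05, "turn": 0}, {"hand": 0.2, "tx": 0.001, "ty": -0.056, "tz": -0.1, "turn": 0}, {"hand": 0.2, "tx": 0.001, "ty": -0.056, "tz": -0.18, "turn": 0}, {"hand": 0.2, "tx": 0.001, "ty": -0.056, "tz": -0.18, "turn": 0}, {"hand": 0.2, "tx": 0.001, "ty": -0.056, "tz": -0.18, "turn": 0}, {"hand": 0.2, "tx": 0.001, "ty": -0.056, "tz": -0.18, "turn": 0}, {"hand": 0.2, "tx": 0.001, "ty": -0.056, "tz": -0.18, "turn": 0}]'

```text
time_s: 5.4
tcp_pos: [0.5282, 0.1424, 0.151]
eef_rot: [-179.8, 0.1, -85.9]
contact_force: [-0.0, 0.3, 0.7]
gripper_width: 0.07
gripper_force: 0.0
```

Run:
```python
from cap import *
s=r.get_state(); print(s['tcp_pos'].round(4),s['eef_rot'].round(2),s['time_s'])
c=cap('wrist'); save(c,'w4.png')
print(proj(c,[.527,.142,.11]))
```

```text
[0.5282 0.1424 0.151 ] [-1.7979e+02  1.0000e-01 -8.5920e+01] 5.4
[np.float64(282.2879208212851), np.float64(245.1750897786379)]
```

View pics/w4.png

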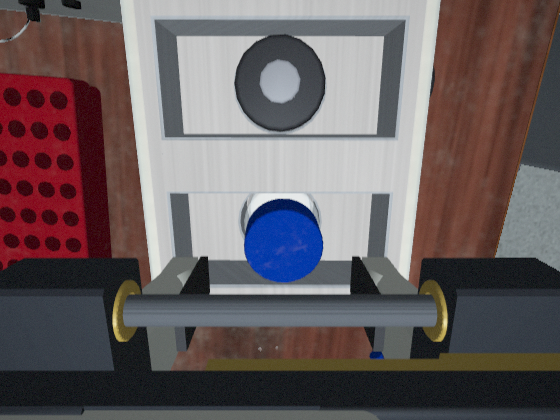

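The cap, at px (283,241), sits centred between the fingers (208 and 352), and the trough's walls are clear of them. I'll go down, grip, and lift a little.

Emit:
drive_tool --commands '[{"hand": 0.2, "tx": -0.001, "ty": 0, "tz": -0.04, "turn": 0}, {"hand": 0.2, "tx": -0.001, "ty": 0, "tz": -0.08, "turn": 0}, {"hand": 0.2, "tx": -0.001, "ty": 0, "tz": -0.113, "turn": 0}, {"hand": 0.2, "tx": -0.001, "ty": 0, "tz": -0.113, "turn": 0}, {"hand": 0.2, "tx": -0.001, "ty": 0, "tz": -0.113, "turn": 0}, {"hand": 0.2, "tx": -0.001, "ty": 0, "tz": -0.113, "turn": 0}]'

```text
time_s: 6.05
tcp_pos: [0.5273, 0.1422, 0.0824]
eef_rot: [-179.9, 0.1, -85.9]
contact_force: [-0.4, -0.7, -0.4]
gripper_width: 0.0699
gripper_force: 0.0
```

Emit:
drive_tool --commands '[{"hand": 0.7, "tx": 0, "ty": 0, "tz": 0, "turn": 0}, {"hand": 0.7, "tx": 0, "ty": 0, "tz": 0, "turn": 0}, {"hand": 0.7, "tx": 0, "ty": 0, "tz": 0, "turn": 0}, {"hand": 0.7, "tx": 0, "ty": 0, "tz": 0, "turn": 0}, {"hand": 0.7, "tx": 0, "ty": 0, "tz": 0, "turn": 0}, {"hand": 0.7, "tx": 0, "ty": 0, "tz": 0, "turn": 0}, {"hand": 0.7, "tx": 0, "ty": 0, "tz": 0, "turn": 0}]' --grip_force 25

```text
time_s: 6.75
tcp_pos: [0.5267, 0.1417, 0.0811]
eef_rot: [-180.0, 0.0, -85.9]
contact_force: [0.1, -0.0, 5.2]
gripper_width: 0.049
gripper_force: 25.0
```

Emit:
drive_tool --commands '[{"hand": 0.7, "tx": 0, "ty": 0, "tz": 0.02, "turn": 0}, {"hand": 0.7, "tx": 0, "ty": 0, "tz": 0.04, "turn": 0}, {"hand": 0.7, "tx": 0, "ty": 0, "tz": 0.06, "turn": 0}, {"hand": 0.7, "tx": 0, "ty": 0, "tz": 0.08, "turn": 0}, {"hand": 0.7, "tx": 0, "ty": 0, "tz": 0.08, "turn": 0}]'

```text
time_s: 7.25
tcp_pos: [0.5273, 0.1421, 0.131]
eef_rot: [-179.8, 0.1, -85.9]
contact_force: [0.2, 0.5, -1.0]
gripper_width: 0.0485
gripper_force: 25.0
```

Emit:
drive_tool --commands '[{"hand": 0.7, "tx": 0, "ty": 0, "tz": 0.05, "turn": 0}, {"hand": 0.7, "tx": 0, "ty": 0, "tz": 0.1, "turn": 0}, {"hand": 0.7, "tx": 0, "ty": 0, "tz": 0.15, "turn": 0}, {"hand": 0.7, "tx": 0, "ty": 0, "tz": 0.18, "turn": 0}, {"hand": 0.7, "tx": 0, "ty": 0, "tz": 0.18, "turn": 0}, {"hand": 0.7, "tx": 0, "ty": 0, "tz": 0.18, "turn": 0}]'

```text
time_s: 7.85
tcp_pos: [0.5259, 0.1416, 0.2363]
eef_rot: [180.0, 0.0, -86.0]
contact_force: [0.5, 0.4, -1.5]
gripper_width: 0.0486
gripper_force: 25.0
```

Run:
```python
from cap import *
s=r.get_state(); print(s['tcp_pos'].round(4),s['eef_rot'].round(2),s['time_s'],s['contact_force'],s['joints'].round(1))
cs=cap('scene'); cw=cap('wrist'); ct=cap('top')
for n,c in(('scene',cs),('top',ct)):
    d=r.trace('plate_top',n)[0]; k=max(cv2.findContours(d['pixels'].astype(np.uint8),0,2)[0],key=cv2.contourArea)
    P=np.array([atz(c,*p[0],.03)[:2] for p in k]).astype(np.float32); print(n,cv2.minAreaRect(P))
    mu=cv2.moments(k); q=(mu['m10']/mu['m00'],mu['m01']/mu['m00']); print(q); 
    try: rs.append(ray(c,*q))
    except NameError: rs=[ray(c,*q)]
print('tri',tri(rs))
a=cv2.resize(cs['frame'][100:310,180:420,::-1],None,fx=2,fy=2); b=cv2.resize(cw['frame'][:,:,::-1],(420,315))
out=np.zeros((420,800,3),np.uint8); out[:,:480]=a; out[:240,480:]=cv2.resize(cw['frame'][:,:,::-1],(320,240)); out[240:,480:]=cv2.resize(ct['frame'][150:285,210:450,::-1],(320,180))
cv2.imwrite('pics/l5.png',out)
```

```text
[0.5259 0.1416 0.2363] [ 1.7998e+02  3.0000e-02 -8.5960e+01] 7.85 [ 0.47668449  0.44184397 -1.46348102] [ 35.7   7.9 -15.   -0.  -67.1 -31.6]
scene ((0.49886149168014526, -0.2452464997768402), (0.1550872027873993, 0.16361624002456665), 74.6680679321289)
(350.7354455961927, 269.0547623704283)
top ((0.5031324625015259, -0.24571409821510315), (0.1512834131717682, 0.15548814833164215), 75.74565124511719)
(351.28444444444443, 217.2753623188406)
tri [ 0.50288389 -0.24640655  0.021345  ]
```

View pics/l5.png

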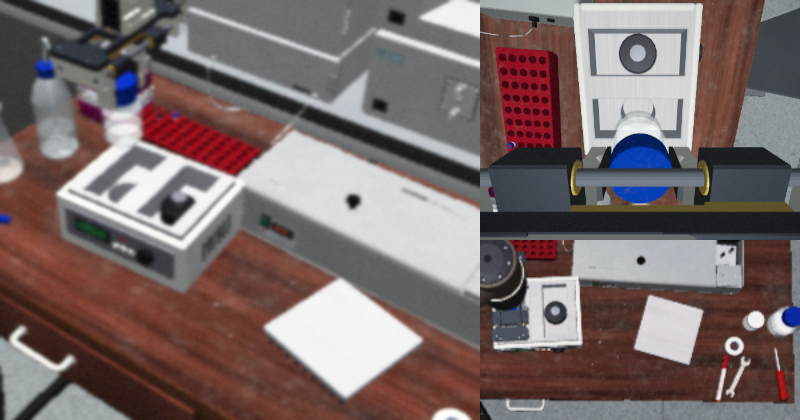

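The bottle hangs upright from the gripper and its well is empty (scene crop, bottle at (123,110)). The plug hasn't moved. The plate's centre is about (0.502, −0.246). I'll carry the bottle over, turning the hand so its long body stays away from the instrument behind the plate.

Emit:
drive_tool --commands '[{"hand": 0.7, "tx": -0.002, "ty": -0.02, "tz": 0, "turn": 0}, {"hand": 0.7, "tx": -0.006, "ty": -0.07, "tz": 0, "turn": -0.06}, {"hand": 0.7, "tx": -0.012, "ty": -0.13, "tz": 0, "turn": -0.14}, {"hand": 0.7, "tx": -0.018, "ty": -0.19, "tz": 0, "turn": -0.22}, {"hand": 0.7, "tx": -0.024, "ty": -0.25, "tz": 0, "turn": -0.3}, {"hand": 0.7, "tx": -0.03, "ty": -0.31, "tz": 0, "turn": -0.38}, {"hand": 0.7, "tx": -0.035, "ty": -0.37, "tz": 0, "turn": -0.46}, {"hand": 0.7, "tx": -0.04, "ty": -0.43, "tz": 0, "turn": -0.54}, {"hand": 0.7, "tx": -0.043, "ty": -0.48, "tz": 0, "turn": -0.62}, {"hand": 0.7, "tx": -0.045, "ty": -0.52, "tz": 0, "turn": -0.68}]'

```text
time_s: 9.1
tcp_pos: [0.4984, -0.1726, 0.2365]
eef_rot: [180.0, -0.0, -147.5]
contact_force: [-0.1, 0.1, -1.6]
gripper_width: 0.0488
gripper_force: 25.0
```

Emit:
drive_tool --commands '[{"hand": 0.7, "tx": 0, "ty": -0.05, "tz": 0, "turn": -0.06}, {"hand": 0.7, "tx": 0, "ty": -0.09, "tz": 0, "turn": -0.12}, {"hand": 0.7, "tx": 0, "ty": -0.122, "tz": 0, "turn": -0.2}, {"hand": 0.7, "tx": 0, "ty": -0.122, "tz": -0.04, "turn": -0.2}, {"hand": 0.7, "tx": 0, "ty": -0.122, "tz": -0.08, "turn": -0.2}, {"hand": 0.7, "tx": 0, "ty": -0.122, "tz": -0.12, "turn": -0.2}, {"hand": 0.7, "tx": 0, "ty": -0.122, "tz": -0.16, "turn": -0.2}, {"hand": 0.7, "tx": 0, "ty": -0.122, "tz": -0.19, "turn": -0.2}, {"hand": 0.7, "tx": 0, "ty": -0.122, "tz": -0.19, "turn": -0.2}, {"hand": 0.7, "tx": 0, "ty": -0.122, "tz": -0.19, "turn": -0.2}]'

```text
time_s: 10.1
tcp_pos: [0.4991, -0.2441, 0.1229]
eef_rot: [-180.0, -0.0, -165.1]
contact_force: [-0.0, -0.3, -1.0]
gripper_width: 0.0487
gripper_force: 25.0
```

Run:
```python
from cap import *
s=r.get_state(); print(s['tcp_pos'].round(4),s['eef_rot'].round(2),s['time_s'],s['contact_force'],s['joints'].round(1))
cs=cap('scene'); cw=cap('wrist')
out=np.zeros((420,800,3),np.uint8); out[:,:400]=cv2.resize(cs['frame'][180:320,270:403,::-1],(400,420)); out[:300,400:]=cv2.resize(cw['frame'][:,:,::-1],(400,300))
cv2.imwrite('pics/l6.png',out)
```

```text
[ 0.4991 -0.2441  0.1229] [-1.8000e+02 -5.0000e-02 -1.6514e+02] 10.1 [-0.0026912  -0.28424608 -0.97666919] [ -5.8  14.6 -22.5   0.  -52.9 -69.3]
```

View pics/l6.png

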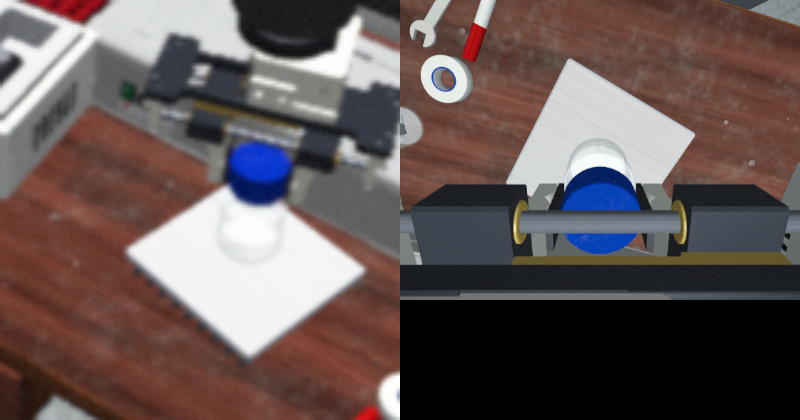

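The bottle is upright above the plate; its foot (scene crop, (250,245)) is inside the edges. I'll lower it slowly.

Emit:
drive_tool --commands '[{"hand": 0.7, "tx": 0, "ty": 0, "tz": -0.01, "turn": 0}, {"hand": 0.7, "tx": 0, "ty": 0, "tz": -0.018, "turn": 0}, {"hand": 0.7, "tx": 0, "ty": 0, "tz": -0.024, "turn": 0}, {"hand": 0.7, "tx": 0, "ty": 0, "tz": -0.028, "turn": 0}, {"hand": 0.7, "tx": 0, "ty": 0, "tz": -0.03, "turn": 0}, {"hand": 0.7, "tx": 0, "ty": 0, "tz": -0.031, "turn": 0}, {"hand": 0.7, "tx": 0, "ty": 0, "tz": -0.031, "turn": 0}, {"hand": 0.7, "tx": 0, "ty": 0, "tz": -0.031, "turn": 0}]'

```text
time_s: 11.0
tcp_pos: [0.4994, -0.2436, 0.1042]
eef_rot: [-180.0, 0.0, -165.1]
contact_force: [-0.6, -0.5, -1.4]
gripper_width: 0.0488
gripper_force: 25.0
```

Emit:
drive_tool --commands '[{"hand": 0.7, "tx": 0, "ty": 0, "tz": -0.001, "turn": 0}, {"hand": 0.7, "tx": 0, "ty": 0, "tz": -0.002, "turn": 0}, {"hand": 0.7, "tx": 0, "ty": 0, "tz": -0.003, "turn": 0}, {"hand": 0.7, "tx": 0, "ty": 0, "tz": -0.003, "turn": 0}, {"hand": 0.7, "tx": 0, "ty": 0, "tz": -0.003, "turn": 0}]'

```text
time_s: 11.5
tcp_pos: [0.4993, -0.2436, 0.1023]
eef_rot: [180.0, -0.0, -165.1]
contact_force: [-0.2, -0.0, -1.1]
gripper_width: 0.0487
gripper_force: 25.0
```

Emit:
drive_tool --commands '[{"hand": 0.7, "tx": 0, "ty": 0, "tz": -0.001, "turn": 0}, {"hand": 0.7, "tx": 0, "ty": 0, "tz": -0.002, "turn": 0}, {"hand": 0.7, "tx": 0, "ty": 0, "tz": -0.002, "turn": 0}, {"hand": 0.7, "tx": 0, "ty": 0, "tz": -0.002, "turn": 0}]'

```text
time_s: 11.9
tcp_pos: [0.4994, -0.2437, 0.1012]
eef_rot: [-180.0, 0.0, -165.1]
contact_force: [0.3, -0.8, -0.6]
gripper_width: 0.049
gripper_force: 25.0
```

Emit:
drive_tool --commands '[{"hand": 0.7, "tx": 0, "ty": 0, "tz": -0.001, "turn": 0}, {"hand": 0.7, "tx": 0, "ty": 0, "tz": -0.0015, "turn": 0}, {"hand": 0.7, "tx": 0, "ty": 0, "tz": -0.0015, "turn": 0}, {"hand": 0.7, "tx": 0, "ty": 0, "tz": -0.0015, "turn": 0}]'

```text
time_s: 12.3
tcp_pos: [0.4996, -0.2437, 0.1012]
eef_rot: [-180.0, 0.0, -165.1]
contact_force: [-1.2, 1.2, 7.1]
gripper_width: 0.0485
gripper_force: 25.0
```

Contact: 7 N upward and the TCP has stopped. Releasing gently with a small opening.

Emit:
drive_tool --commands '[{"hand": 0.4, "tx": 0, "ty": 0, "tz": 0.0005, "turn": 0}, {"hand": 0.3, "tx": 0, "ty": 0, "tz": 0.0005, "turn": 0}, {"hand": 0.1, "tx": 0, "ty": 0, "tz": 0.0005, "turn": 0}, {"hand": 0.1, "tx": 0, "ty": 0, "tz": 0.0005, "turn": 0}, {"hand": 0.1, "tx": 0, "ty": 0, "tz": 0.0005, "turn": 0}, {"hand": 0.1, "tx": 0, "ty": 0, "tz": 0.0005, "turn": 0}]'

```text
time_s: 12.9
tcp_pos: [0.4993, -0.2436, 0.1004]
eef_rot: [180.0, -0.0, -165.1]
contact_force: [-0.2, 0.4, 0.0]
gripper_width: 0.0782
gripper_force: 0.0
```

Emit:
drive_tool --commands '[{"hand": 0.1, "tx": 0, "ty": 0, "tz": 0.02, "turn": 0}, {"hand": 0.1, "tx": 0, "ty": 0, "tz": 0.06, "turn": 0}, {"hand": 0.1, "tx": 0, "ty": 0, "tz": 0.12, "turn": 0}, {"hand": 0.1, "tx": 0, "ty": 0, "tz": 0.18, "turn": 0}, {"hand": 0.1, "tx": 0, "ty": 0, "tz": 0.24, "turn": 0}, {"hand": 0.1, "tx": 0, "ty": 0, "tz": 0.24, "turn": 0}, {"hand": 0.1, "tx": 0, "ty": 0, "tz": 0.24, "turn": 0}, {"hand": 0.1, "tx": 0, "ty": 0, "tz": 0.24, "turn": 0}]'

```text
time_s: 13.7
tcp_pos: [0.4988, -0.2435, 0.2441]
eef_rot: [180.0, -0.0, -165.1]
contact_force: [-0.3, 0.6, 0.4]
gripper_width: 0.0788
gripper_force: 0.0
```

Run:
```python
from cap import *
s=r.get_state(); print(s['tcp_pos'].round(4),s['time_s'],s['contact_force'])
cs=cap('scene'); cw=cap('wrist')
e=blue(cw); print('cap at z.13',atz(cw,*e[0],.13))
out=np.zeros((420,800,3),np.uint8); out[:,:400]=cv2.resize(cs['frame'][150:325,200:367,::-1],(400,420)); out[:300,400:]=cv2.resize(cw['frame'][:,:,::-1],(400,300))
cv2.imwrite('pics/l7.png',out)
```

```text
[ 0.4988 -0.2435  0.2441] 13.7 [-0.26637983  0.55068779  0.380239  ]
cap at z.13 [ 0.49876774 -0.24447609  0.13      ]
```

View pics/l7.png

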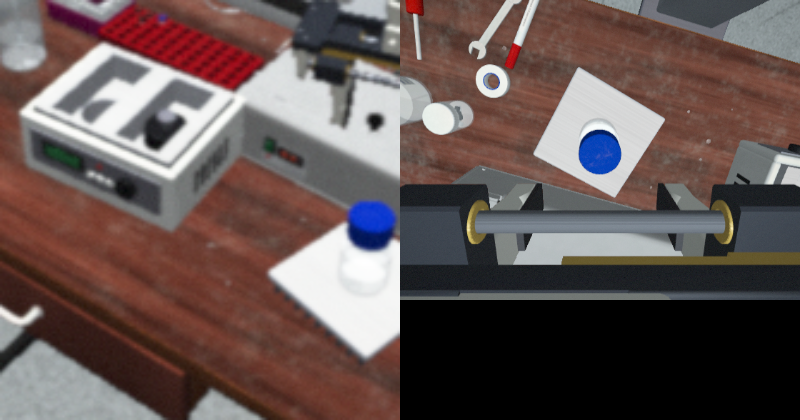

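The bottle stands upright mid-plate (cap at (0.499, −0.244)), and the plug is still in its well. The gripper is clear, so I'm handing in.

```bash
python3 -c "
from plant import r
print(r.close_job())"
```

```text
the job is handed in; nothing more can be done
None
```

The blue-capped bottle now stands upright near the centre of the cooling plate, the plug is still in its well, the flask and jar were never touched, and I handed the job in at about 14 s on the robot's clock.

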